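Press a bush home with the quick clamp

TASK

Press the steel bush fully home into the felt wheel with the quick clamp: work its trigger, stroke after stroke, until the moving jaw has pushed the bush's flange flush against the wheel's hub, and stop squeezing as soon as you feel it go firm, because squeezing on hard crushes the hub. Then press the release tab and hold it down until the moving jaw has sprung fully back open, leaving the bush home. Move the jaw and the bush only by the trigger and the tab, not by hand, and leave the other things on the bench where they are.

Things in the scene. Friction and masses are not known exactly. Their poses are not given: they have to be found in the camera images.
- clamp: a bar-type quick clamp with black housing, lying on its side, fixed to a plywood board (225 x 180 x 18 mm) on the bench. Origin on the bench top under the housing's middle; x along the steel bar towards the moving jaw; y towards the wheel (the pistol grip points to -y); z up. Housing: x -35 to 57, y -18 to 18 mm, 71 mm high. Heights are all above the bench
- grip_mid (a point): middle of the fixed pistol grip, a black rubber upright block that points to -y: 14 mm thick (along the clamp's x), 66 mm long (y -78 to -12 mm), from 28 to 66 mm high; the board's top under it is 18 mm high. Its back face is 7 mm to -x of this point; the space beyond it is free
- trigger_mid (a point): middle of the rounded upright ridge on the front (+x) face of the trigger, where a finger pulls; 30 to 66 mm high. The trigger is a grey upright bar (y -70 to -22 mm) on the +x side of the grip; at rest this point is 33 mm to +x of grip_mid at the same y, so both together are 40 mm thick there, fully squeezed 28 mm. The space to +x of it is free
- trigger (a joint): how far the trigger is squeezed, m: 0 let go, grows as it slides straight towards the grip (clamp's -x), stop at 0.012; sprung. Each full stroke (8.5 mm or more) ratchets bar and jaw one ridge (6 mm) nearer the wheel, and they stay there. Pull needed: 8 to 10 N with the jaw free, 11 to 13 N (held still) while the bush slides; once it is home 2 N more per mm; 15 N means 7 N on the bush, firm; above 11 N (19 N pull) the hub is crushed. Moving fast adds up to 5 N
- tab_top (a point): middle of the top face of the release tab, a grey plastic tab of 26 (x) by 28 (y) mm that stands out of the housing's top, 76 mm high
- tab (a joint): how far the release tab is pressed straight down, m: 0 up, stop at 0.006. Needs 3 to 16 N; from about 0.004 on it lifts the pawls and a spring pushes the bar with the moving jaw back out to fully open in about 0.5 s, if the trigger is let go. It must be held down meanwhile
- bar: flat ridged steel bar (18 mm wide, 8 mm thick, 235 mm long) that slides through the housing along the clamp's x, with the black moving jaw (18 x 88 x 34 mm) at its +x end. Origin and axes coincide with the clamp's when fully open; it moves to the clamp's -x as the clamp closes, up to 50 mm. It starts 0 or 6 mm closed
- pad: round rubber pad, 28 mm across, on the inner face of the moving jaw, that meets the bush; it is sprung, 2 N per mm. Origin and axes as the bar's
- pad_face (a point): middle of the pad's face towards the bush; 118 mm to +x of the clamp's origin when fully open, 55 mm to its +y, 54 mm high
- bush: turned steel bush, flange 26 mm across and 6 mm thick, shank 16 mm across, already started in the wheel's hub and tight in it (about 5 N to slide); it slides only along the clamp's x, and starts 8 to 18 mm out. Origin and axes coincide with the clamp's when it is home; else shifted to +x
- bush_back (a point): middle of the back of the bush's flange (the face towards the wheel); on hub_face when the bush is home
- hub_face (a point): middle of the outer face of the wheel's aluminium hub (34 mm across) against which the flange must sit. The wheel, grey felt, 68 mm across, rests against the clamp's fixed jaw and does not move. Axes as the clamp's
- tin: steel tin, 72 mm across, 85 mm high, standing loose; origin under its centre; a bystander
- compound_bar: brown bar of polishing compound, 110 x 45 x 40 mm, loose; origin under its centre; a bystander
- tub: clear plastic tub, 130 x 100 x 60 mm, loose; origin under its centre; a bystander
- spare_collar: brass collar, 44 mm across, 14 mm high, loose; origin under its centre; a bystander

How it is judged:
On the way:
1. the jaw has pressed the bush home (flange within 1 mm of the hub, the pad bearing firmly on it with more than 4 N) (x of bush_back in the frame of hub_face below 0.001 m and contact force between pad and bush above 4 N), for 0.1 s.
At the end, for the whole second after the job is handed in: the bush's flange is within 1 mm of the hub's face, the moving jaw has sprung back to within 4 mm of fully open, trigger and tab are let go (trigger within 1.5 mm of its rest, tab up within 1 mm) and the bar is at rest (x of bush_back in the frame of hub_face below 0.001 m and x of pad_face in the frame of clamp above 0.114 m and value of joint trigger below 0.0015 m and value of joint tab below 0.001 m and linear speed of bar below 0.01 m/s); the robot touches nothing.
It fails at once if the jaw pad presses on the bush with more than 11 N (the wheel's hub is crushed) (contact force between pad and bush above 11 N).
It fails at once if the robot itself pushes the bush (more than 3 N) instead of using the clamp (contact force between any of the fingers, the arm and bush above 3 N).
It fails at once if the robot pushes the bar or moving jaw directly (more than 3 N) instead of using trigger and tab (contact force between any of the fingers, the arm and bar above 3 N).
It fails at once if a bystander (tin, bar of compound, tub or brass collar) is moved more than 20 mm (distance of any of tin, compound_bar, tub, spare_collar from where it was at the start of the episode above 0.02 m).
It also fails if it takes over 72 s, if anything falls off the work surface, if the arm or the gripper's body presses on something with over 40 N, if the wrist force passes 120 N, or if a joint passes its speed limit or range.

ROBOT

A 7-joint arm with a two-finger parallel gripper is mounted at the origin on the work surface. World frame = base frame: x ahead of the robot, y to its left, z up, the work surface at z = 0. Lengths are in m, angles in rad, forces in N, time in s.
With the tool pointing down it reaches from about 0.425 to 0.875 m from the base axis. Payload 4.7 kg.
Tool frame: the origin (TCP) lies midway between the tips of the shut fingers; the grasp point (between the pads) lies pinch_z behind it (pinch_z is the distance from the TCP to the grasp point, in m); y points along the fingers, z is the direction in which the jaws open and shut, and the axes are right-handed (so a half turn about y gives the same grasp; the last joint's range is limited). The gripper opens to 87 mm and grips with 3 to 60 N. Pads are 19 mm wide; open, the fingers measure 117 mm over their backs; the gripper's body (75 mm by 190 mm) begins 51 mm behind the grasp point.
Start: joints at [1.118, 0.321, -0.07, 1.45, 0.023, 1.371, -0.057], TCP at [0.293, -0.58, 0.185] pointing down, gripper open.
Joint ranges: [-2.86, 2.86], [-0.3, 2.09], [-1.38, 1.24], [0.06, 2.45], [-1.56, 4.7], [0.09, 2.05], [-2.69, 2.69]. Speed limits (rad/s): [2.57, 2.57, 3.14, 3.14, 3.14, 3.14, 3.14].

INTERFACE

Orientations are given as [roll, pitch, yaw] about the fixed x, y, z axes, in that order (R = Rz(yaw) Ry(pitch) Rx(roll)).
In Python, from workcell import sense, grab_frame, camera_params, close_job, pinch_z gives the robot as it stands.
- The arm moves only by the tool send_rows, never from a script. Its argument "increments" is text: rows parted by semicolons, each of 7 numbers parted by spaces: the turn, a rotation vector about the tool's x, y, z in rad, then the shift along the tool's x, y, z in mm, then the closure in counts, from 0 (fully open) to 255 (shut). A call has 1 to 12 rows; each row shifts and turns the commanded pose from where the row before left it, along the tool's axes as they then stand; what a row does not reach is not made up. A row lasts 1/10 s, in which the tool goes at most 50 mm and 8.59 degrees, less where a joint would pass 70% of its speed; a pose out of reach is approached as far as the arm can. A call with a gripper value outside its range is refused whole. The fingers move at their own pace and stop on an object; "squeeze" is the grip in N (left out, the last holds). Time passes only in rows, so rows that do not move let the fingers close. It gives the time, the measured TCP pose, the force and the opening at its end, in the units of the state.
- sense(): the state, without advancing time (a new reading comes with each control period).
- grab_frame(name): name is "scene" or "top" or "wrist"; returns the picture (400x640x3 uint8, red, green, blue); there is no depth.
- camera_params(name): a dict with "fx", "fy", "cx", "cy" (pixels), "extrinsics" (4x4, takes a point from world to camera coordinates). Camera axes: x right, y up, looking along -z (the intrinsics and any distortion apply to the point x, -y, -z); pixel columns grow to the right and rows downward; lengths in m; the calibration is good to about 2 mm. A picture is of the moment at which its call begins: read the wrist's pose just before it. camera_params takes no time and is no camera call; for the wrist camera it gives the pose at the moment of the call.
- close_job(): hands the job in, once; it reports no verdict.
The state is a dict: "t": time; "joint_pos": joint angles; "joint_vel": joint speeds; "tau": joint torques, N m; "eef_pos": TCP position; "tool_rot": TCP orientation; "contact_force": force on the tool from outside, world axes, zero at the start; "torque": the same for the moment, N m; "opening": finger opening in m.
Only numpy, scipy, OpenCV 4.12 (cv2) and the standard library are available. Lean on these libraries where they do the work, as an engineer would, in place of code of your own. Each camera call takes 0.05 s, during which the arm holds its last target. There are 200 camera calls.

## Working session

There is one attempt and no reset: what is moved stays moved. The work goes in short steps, Python scripts to look and compute and a tool call to move; the robot and the scene stay as the last step left them, time stands still between calls to the robot, and variables do not carry over. Pictures are saved under pics/ and viewed, about 8 in all and at most 12, crops included, and the job is handed in when it is done.

Besides the shell and the picture viewer there is one more tool, called after ">>>" as name(argument=value, ...) on one line, values as JSON. send_rows: Moves the arm, as the interface text tells. Its arguments: {"type":"object","properties":{"increments":{"type":"string"},"squeeze":{"type":"number"}},"required":["increments"]}

```bash
mkdir -p pics; python3 - <<'E'
from workcell import *
import cv2,numpy as np
s=sense();print({k:np.round(v,3).tolist() for k,v in s.items()},pinch_z)
for n in("scene","top"):
    cv2.imwrite(f"pics/{n}0.png",grab_frame(n)[...,::-1]);p=camera_params(n);print(n,p)
E
```

```text
{'t': 0.0, 'joint_pos': [1.118, 0.322, -0.07, 1.452, 0.023, 1.371, -0.057], 'joint_vel': [0.001, -0.001, -0.001, 0.0, 0.0, 0.001, 0.001], 'tau': [-0.0, -49.129, -0.404, -31.253, -0.064, 0.043, 0.0], 'eef_pos': [0.292, -0.58, 0.184], 'tool_rot': [-1.573, -0.0, -2.675], 'contact_force': [-0.597, -0.132, -0.588], 'torque': [0.031, 0.012, -0.001], 'opening': 0.087} 0.0187
scene {'fx': 403.1789195019805, 'fy': 403.1789195019805, 'cx': 319.3685721643067, 'cy': 194.00409167689065, 'extrinsics': array([[ 7.96031970e-01,  6.05254175e-01,  6.97627938e-04,
        -4.17772584e-01],
       [-4.99643898e-01,  6.56481645e-01,  5.65144074e-01,
         2.16504860e-01],
       [ 3.41597830e-01, -4.50221316e-01,  8.24991932e-01,
        -1.39899100e+00],
       [ 0.00000000e+00,  0.00000000e+00,  0.00000000e+00,
         1.00000000e+00]])}
top {'fx': 494.2682568892423, 'fy': 494.2682568892423, 'cx': 324.0062220662246, 'cy': 197.6648971332137, 'extrinsics': array([[ 0.02332909, -0.99955979,  0.01832999, -0.04076397],
       [ 0.99302469,  0.02528842,  0.11516276, -0.52568359],
       [-0.1155756 ,  0.01551549,  0.9931775 , -1.38377986],
       [ 0.        ,  0.        ,  0.        ,  1.        ]])}
```

View pics/scene0.png

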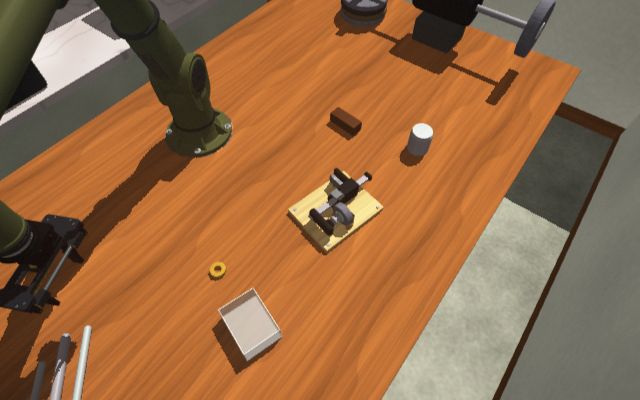

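View pics/top0.png

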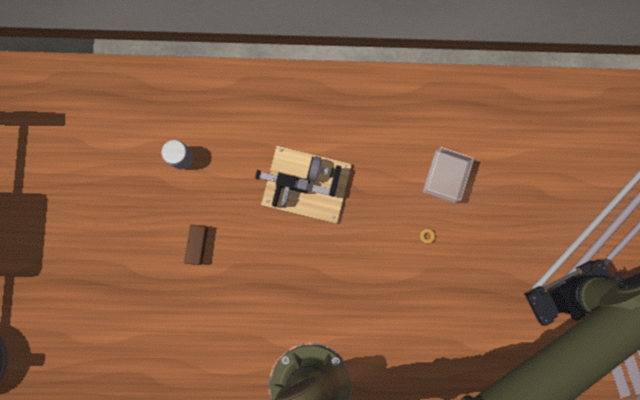

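The scene picture shows the board around (335,210), and the top picture shows it around (306,185). In the top view the moving jaw is at (336,180), the grip at (280,193) and the wheel at (320,167). I'll enlarge both.

```bash
python3 - <<'E'
import cv2,numpy as np
a=cv2.imread("pics/scene0.png")[150:255,280:390];b=cv2.imread("pics/top0.png")[140:230,250:360]
A=cv2.resize(a,None,fx=5,fy=5,interpolation=cv2.INTER_CUBIC)
B=cv2.resize(b,None,fx=7,fy=6.5,interpolation=cv2.INTER_CUBIC)
B=cv2.resize(b,None,fx=6.5,fy=6.5,interpolation=cv2.INTER_CUBIC)
def g(I,x0,y0,f):
    for i in range(0,I.shape[1],int(10*f)): cv2.putText(I,str(int(x0+i/f)),(i,10),0,.35,(255,255,255));cv2.line(I,(i,0),(i,I.shape[0]),(255,255,0),1) if 0 else cv2.line(I,(i,12),(i,18),(255,255,0),1)
    for i in range(0,I.shape[0],int(10*f)): cv2.putText(I,str(int(y0+i/f)),(0,i+4),0,.35,(255,255,255))
g(A,280,150,5);g(B,250,140,6.5)
cv2.imwrite("pics/A.png",A);cv2.imwrite("pics/B.png",B)
E
```

```text
(no output)
```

View pics/B.png

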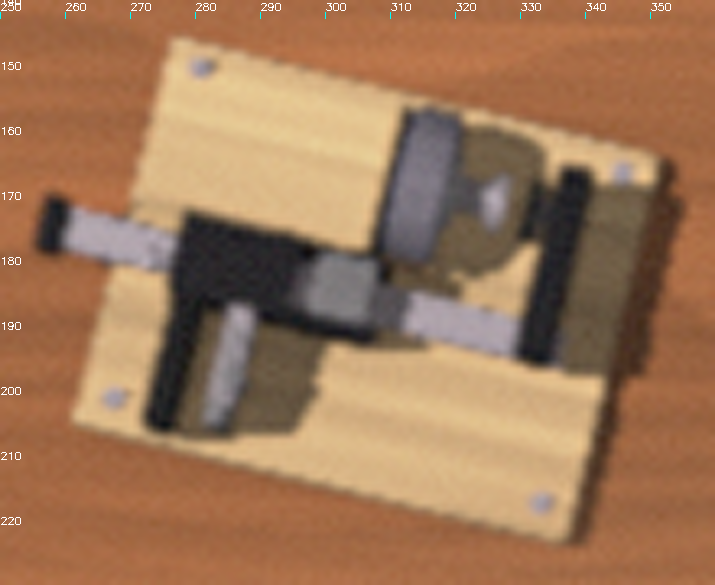

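View pics/A.png

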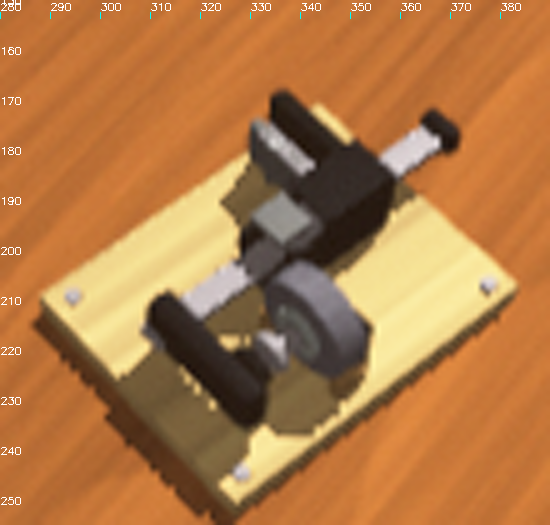

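```bash
cat > h.py <<'E'
import numpy as np, cv2
from workcell import *
def ray(p,uv):
    E=np.array(p["extrinsics"]);d=np.array([(uv[0]-p["cx"])/p["fx"],-(uv[1]-p["cy"])/p["fy"],-1.])
    d=E[:3,:3].T@d; return -E[:3,:3].T@E[:3,3], d/np.linalg.norm(d)
def tri(obs):
    A=0;b=0;R=[ray(p,uv) for p,uv in obs]
    for c,d in R:
        M=np.eye(3)-np.outer(d,d);A=A+M;b=b+M@c
    X=np.linalg.solve(A,b);return X,[np.linalg.norm((np.eye(3)-np.outer(d,d))@(X-c)) for c,d in R]
def atz(p,uv,z):
    c,d=ray(p,uv);return c+d*(z-c[2])/d[2]
def proj(p,X):
    E=np.array(p["extrinsics"]);q=E[:3,:3]@X+E[:3,3];return np.array([p["cx"]-p["fx"]*q[0]/q[2],p["cy"]+p["fy"]*q[1]/q[2]])
E
python3 - <<'E'
from h import *
S=camera_params("scene");T=camera_params("top")
a=lambda u,v:(280+(u-2)/5,150+(v-2)/5)
b=lambda u,v:(250+(u-3)/6.5,140+(v-3)/6.5)
P={"tab":(a(283,218),b(343,287)),"gripend":(a(283,97),b(161,427)),"trigend":(a(262,127),b(217,427)),
"b--":(a(320,103),b(73,424)),"b-+":(a(517,285),b(172,38)),"b++":(a(237,500),b(668,157)),"b+-":(a(40,297),b(573,543)),
"jaw+":(a(252,412),b(577,172)),"jaw-":(a(163,303),b(537,360)),"barend":(a(440,125),b(52,225))}
for k,(u,v) in P.items():
    X,r=tri([(S,u),(T,v)]);print(k,np.round(X*1000,1),np.round(np.array(r)*1000,1),"top@.066",np.round(1000*atz(T,v,.066),1),"@.018",np.round(1000*atz(T,v,.018)[:2],1))
E
```

```text
tab [559.1  34.2  75.5] [0.4 0.4] top@.066 [560.2  34.2  66. ] @.018 [567.1  35.6]
gripend [500.1 112.5  62.3] [2.8 2.8] top@.066 [497.7 110.3  66. ] @.018 [502.5 114.3]
trigend [501.4  89.   57.7] [3. 3.] top@.066 [498.3  86.4  66. ] @.018 [503.1  89.6]
b-- [503.5 153.9  17. ] [0.8 0.8] top@.066 [498.1 147.9  66. ] @.018 [502.8 153.2]
b-+ [677.7 115.1  16. ] [1. 1.] top@.066 [667.3 111.4  66. ] @.018 [678.  115.5]
b++ [ 629.9 -106.4   24.7] [1.9 1.9] top@.066 [ 620.7 -104.8   66. ] @.018 [ 629.7 -108.3]
b+- [456.4 -68.   20.3] [1.4 1.4] top@.066 [452.4 -67.   66. ] @.018 [455.5 -69.1]
jaw+ [614.5 -67.1  52.5] [1.4 1.4] top@.066 [613.1 -65.5  66. ] @.018 [621.8 -67.6]
jaw- [532.9 -48.3  62.3] [2.5 2.5] top@.066 [530.7 -49.9  66. ] @.018 [536.6 -51.5]
barend [586.3 161.9  51.7] [0.1 0.1] top@.066 [583.9 160.2  66. ] @.018 [591.6 166. ]
```

>>> send_rows(increments="0 0.135 0 0 0 0 0;0 0.135 0 0 0 0 0;0 0.135 0 0 0 0 0;0 0.135 0 0 0 0 0;0 0.135 0 0 0 0 0")

```text
t: 0.6
eef_pos: [0.2923, -0.5801, 0.1847]
tool_rot: [-1.572, -0.001, 2.928]
contact_force: [-0.3, -0.6, 0.4]
opening: 0.0868
```

>>> send_rows(increments="0 0 0 -6 0 -45 0;0 0 0 -6 0 -45 0;0 0 0 -6 0 -45 0;0 0 0 -6 0 -45 0;0 0 0 -6 0 -45 0;0 0 0 -6 0 -45 0;0 0 0 -6 0 -45 0;0 0 0 -6 0 -45 0;0 0 0 -6 0 -45 0;0 0 0 -6 0 -45 0;0 0 0 -6 0 -45 0;0 0 0 -6 0 -45 0")

```text
t: 1.8
eef_pos: [0.4745, -0.0652, 0.1852]
tool_rot: [-1.57, -0.0, 2.933]
contact_force: [0.7, -0.2, 0.5]
opening: 0.0869
```

>>> send_rows(increments="0 0 0 -5 0 -42 0;0 0 0 -5 0 -42 0;0 0 0 -5 0 -42 0;0 0 0 -5 0 -42 0;0 0 0 0 0 0 0;0 0 0 0 0 0 0")

```text
t: 2.4
eef_pos: [0.5284, 0.0941, 0.1847]
tool_rot: [-1.57, -0.001, 2.936]
contact_force: [0.9, -0.8, -0.3]
opening: 0.0868
```

```bash
python3 - <<'E'
from h import *
import pickle
s=sense();p=camera_params("wrist");f=grab_frame("wrist")
print(s["eef_pos"],s["tool_rot"],s["contact_force"]);print(p)
pickle.dump(p,open("w1.pkl","wb"));cv2.imwrite("pics/w1.png",f[...,::-1])
E
```

```text
[0.52841188 0.0940638  0.18474851] [-1.57042749e+00 -1.24134355e-03  2.93601180e+00] [ 0.85356463 -0.7877524  -0.26939093]
{'fx': 287.4873640694656, 'fy': 287.4873640694656, 'cx': 320.61775431877965, 'cy': 190.5846119119931, 'extrinsics': array([[-2.03710580e-01, -9.79030732e-01,  9.08350309e-04,
         1.99574385e-01],
       [ 9.44820300e-01, -1.96835242e-01, -2.61859672e-01,
        -4.50040118e-01],
       [ 2.56547462e-01, -5.24853578e-02,  9.65105531e-01,
        -5.20028860e-01],
       [ 0.00000000e+00,  0.00000000e+00,  0.00000000e+00,
         1.00000000e+00]])}
```

View pics/w1.png

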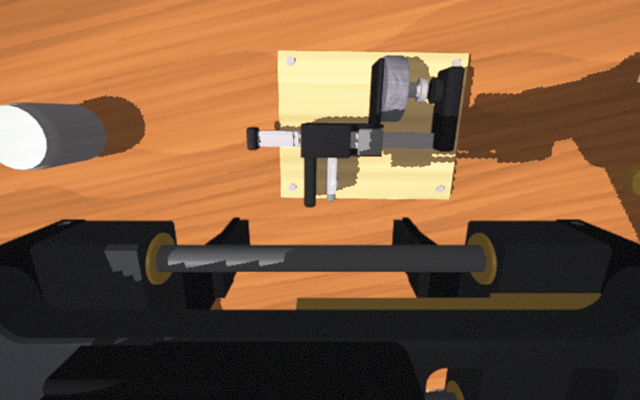

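```bash
python3 - <<'E'
from h import *
import pickle
p=pickle.load(open("w1.pkl","rb"))
print(proj(p,np.array([.5284,.0941,.066])),proj(p,np.array([.5284,.0941,.1847])))
a=cv2.imread("pics/w1.png")[40:215,235:485]
A=cv2.resize(a,None,fx=3.2,fy=3.2,interpolation=cv2.INTER_CUBIC);cv2.imwrite("pics/w1c.png",A)
E
```

```text
[320.50025144 178.75893501] [320.58330175 214.66260422]
```

View pics/w1c.png

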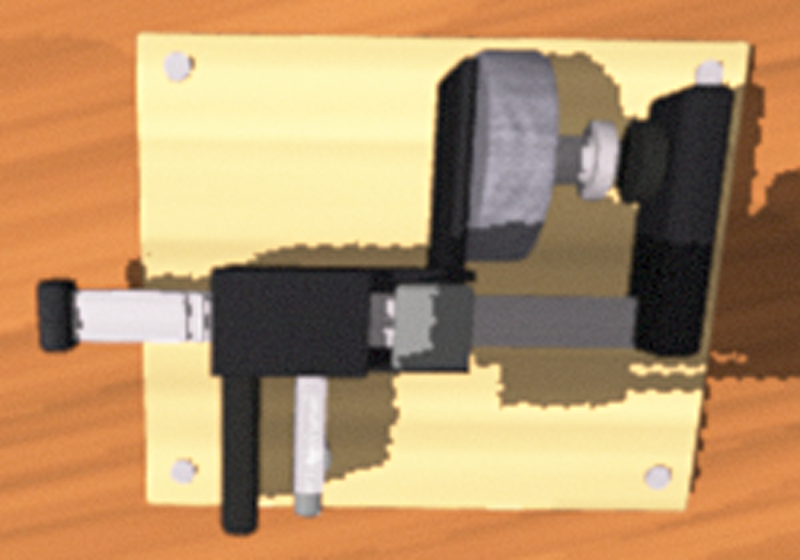

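```bash
python3 - <<'E'
from h import *
import pickle
p=pickle.load(open("w1.pkl","rb"));T=camera_params("top");S=camera_params("scene")
w=lambda u,v:(235+(u-1)/3.2,40+(v-1)/3.2)
a=lambda u,v:(280+(u-2)/5,150+(v-2)/5)
b=lambda u,v:(250+(u-3)/6.5,140+(v-3)/6.5)
for n,o in {"gripend":[(S,a(283,97)),(T,b(161,427)),(p,w(240,526))],"tab":[(S,a(283,218)),(T,b(343,287)),(p,w(433,328))],"trigend":[(S,a(262,127)),(T,b(217,427)),(p,w(309,497))],
 "barend":[(S,a(440,125)),(T,b(52,225)),(p,w(55,317))]}.items():
    for oo in(o,o[1:]):
        X,r=tri(oo);print(n,np.round(X*1e3,1),np.round(np.array(r)*1e3,1))
x=np.array([-.2045,-.979]);y=np.array([.979,-.2045]);t=np.array([.5284,.0941])
for n,uv,z in [("gripL",(222,450),.066),("gripR",(258,450),.066),("gripend",(240,526),.066),("gripsq",(240,375),.066),("trigL",(295,450),.066),("trigR",(326,440),.066),("ridge",(330,455),.066),("trigend",(309,497),.066),("tab",(433,328),.076),("tabL",(393,328),.076),("tabR",(473,328),.076),("hL",(212,320),.071),("b-+",(138,33),.018),("b++",(750,42),.018),("b--",(148,503),.018),("b+-",(686,509),.018)]:
    X=atz(p,w(*uv),z);print(n,np.round(X*1e3,1),"rel TCP in clamp x,y mm",np.round(1e3*np.array([(X[:2]-t)@x,(X[:2]-t)@y]),1))
E
```

```text
gripend [500.2 112.7  62.1] [2.7 2.9 0.3]
gripend [498.7 112.2  56.9] [1.2 1.2]
tab [559.   34.1  75.7] [0.5 0.3 0.2]
tab [558.8  34.   75.5] [0.1 0.1]
trigend [502.6  87.8  58.1] [3.1 3.6 2.8]
trigend [500.6  87.1  43.9] [0.8 0.8]
barend [586.5 161.9  51.8] [0.2 0.3 0.5]
barend [586.8 162.4  48.9] [0.2 0.2]
gripL [530.4 112.7  66. ] rel TCP in clamp x,y mm [-18.7  -1.8]
gripR [527.8 100.2  66. ] rel TCP in clamp x,y mm [-5.9 -1.8]
gripend [501.5 112.5  66. ] rel TCP in clamp x,y mm [-12.5 -30.1]
gripsq [555.2 100.8  66. ] rel TCP in clamp x,y mm [-12.   24.9]
trigL [525.2  87.4  66. ] rel TCP in clamp x,y mm [ 7.2 -1.8]
trigR [526.5  75.9  66. ] rel TCP in clamp x,y mm [18.2  1.8]
ridge [520.8  75.6  66. ] rel TCP in clamp x,y mm [19.7 -3.6]
trigend [507.1  85.9  66. ] rel TCP in clamp x,y mm [ 12.4 -19.1]
tab [558.9  34.1  76. ] rel TCP in clamp x,y mm [52.5 42.1]
tabL [561.6  47.1  76. ] rel TCP in clamp x,y mm [39.2 42.1]
tabR [556.2  21.1  76. ] rel TCP in clamp x,y mm [65.8 42.1]
hL [576.  105.7  71. ] rel TCP in clamp x,y mm [-21.1  44.2]
b-+ [678.2 113.6  18. ] rel TCP in clamp x,y mm [-49.8 142.6]
b++ [ 629.8 -104.2   18. ] rel TCP in clamp x,y mm [173.4 139.9]
b-- [504.3 152.7  18. ] rel TCP in clamp x,y mm [-52.4 -35.6]
b+- [456.2 -65.5  18. ] rel TCP in clamp x,y mm [171.  -38.1]
```

>>> send_rows(increments="0 0 0 3 30 -5.5 0;0 0 0 0 40 0 0;0 0 0 0 40 0 0;0 0 0 0 30 0 0;0 0 0 0 12 0 0;0 0 0 0 0 0 60;0 0 0 0 0 0 60;0 0 0 0 0 0 60", squeeze=14)

```text
t: 3.25
eef_pos: [0.5288, 0.0991, 0.0353]
tool_rot: [-1.571, 0.003, 2.933]
contact_force: [-0.4, 0.7, 0.5]
opening: 0.0714
```

```bash
cat > f.py <<'E'
from h import *
s=sense();x=np.array([-.21,-.978,0]);print(round(s["t"],2),"Fx_clamp",round(s["contact_force"]@x,1),np.round(s["contact_force"],1),np.round(s["eef_pos"]*1e3,1),round(s["opening"]*1e3,1), "d_x",round(1e3*(s["eef_pos"]-np.array([.5278,.1003,0]))@x,1))
E
python3 f.py
```

```text
3.25 Fx_clamp -0.6 [-0.4  0.7  0.5] [528.8  99.1  35.3] 71.4 d_x 1.0
```

>>> send_rows(increments="0 0 0 0 0 0 90;0 0 0 0 0 0 105;0 0 0 0 0 0 120;0 0 0 0 0 0 130;0 0 0 0 0 0 130;0 0 0 0 0 0 130")

```text
t: 3.85
eef_pos: [0.527, 0.0992, 0.0333]
tool_rot: [-1.571, -0.0, 2.933]
contact_force: [0.2, 0.4, 0.5]
opening: 0.0433
```

>>> send_rows(increments="0 0 0 0 0 0 140;0 0 0 0 0 0 150;0 0 0 0 0 0 160;0 0 0 0 0 0 167;0 0 0 0 0 0 167;0 0 0 0 0 0 167;0 0 0 0 0 0 167")

```text
t: 4.55
eef_pos: [0.5271, 0.0992, 0.0333]
tool_rot: [-1.571, -0.0, 2.933]
contact_force: [0.3, -0.2, -0.3]
opening: 0.0304
```

```bash
python3 f.py
```

```text
4.55 Fx_clamp 0.2 [ 0.3 -0.2 -0.3] [527.1  99.2  33.3] 30.4 d_x 1.2
```

```bash
python3 - <<'E'
from h import *
f=grab_frame("wrist")[...,::-1];t=grab_frame("top")[...,::-1]
A=cv2.resize(f,(640,400));B=cv2.resize(t[150:215,240:360],(360,195),interpolation=cv2.INTER_CUBIC)
I=np.zeros((600,640,3),np.uint8);I[:400]=A;I[400:595,:360]=B;cv2.imwrite("pics/sq.png",I)
E
```

```text
(no output)
```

View pics/sq.png

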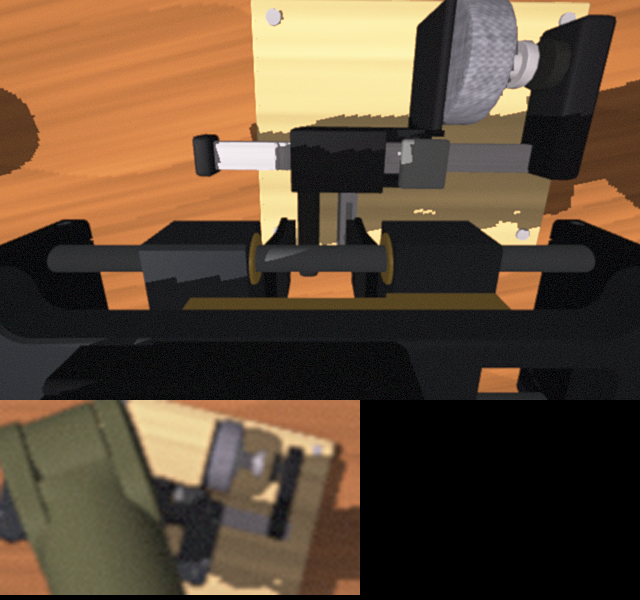

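```bash
python3 - <<'E'
from h import *
p=camera_params("wrist");s=sense();t=s["eef_pos"][:2]
x=np.array([-.208,-.978]);y=np.array([.978,-.208])
for n,uv,z in [("gL",(298,230),.066),("gR",(320,230),.066),("tL",(338,225),.066),("tR",(357,225),.066),("tab",(424,163),.076),("gripend",(309,276),.066),("fingL",(290,235),.066),("fingR",(356,235),.066),("barend",(205,155),.062)]:
    X=atz(p,uv,z);print(n,np.round(X*1e3,1),np.round(1e3*np.array([(X[:2]-t)@x,(X[:2]-t)@y]),1))
for z in(.03,.052,.066,.1):
  print(z,[np.round(proj(p,np.r_[t+d*x,z])) for d in(-.0152,0,.0152)])
f=grab_frame("wrist")[...,::-1]
cv2.imwrite("pics/sq2.png",cv2.resize(f[180:310,220:440],None,fx=3.6,fy=3.6,interpolation=cv2.INTER_CUBIC))
E
```

```text
gL [531.6 112.6  66. ] [-14.1   1.7]
gR [528.8  99.2  66. ] [-0.4  1.7]
tL [529.8  87.6  66. ] [10.8  5.1]
tR [527.3  76.1  66. ] [22.5  5.1]
tab [559.9  34.2  76. ] [56.7 45.7]
gripend [498.7 112.9  66. ] [ -7.5 -30.5]
fingL [529.4 118.3  66. ] [-19.2  -1.6]
fingR [520.9  77.9  66. ] [22.1 -1.6]
barend [588.2 156.5  62. ] [-68.8  47.9]
0.03 [array([300., 213.]), array([321., 213.]), array([341., 213.])]
0.052 [array([298., 224.]), array([321., 224.]), array([343., 224.])]
0.066 [array([296., 233.]), array([321., 233.]), array([345., 233.])]
0.1 [array([291., 259.]), array([321., 259.]), array([350., 259.])]
```

View pics/sq2.png

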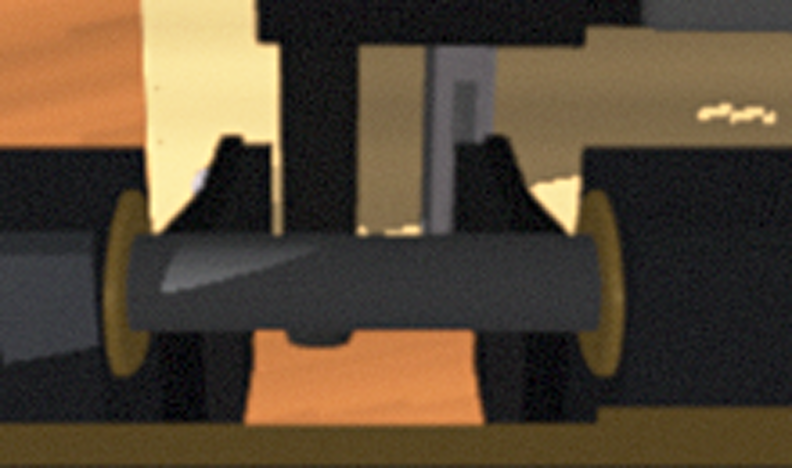

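```bash
cat > prof.py <<'E'
from h import *
import sys
f=grab_frame("wrist");cv2.imwrite("pics/%s.png"%sys.argv[1],f[...,::-1])
for r in (198,206,212): print(r,f[r,295:375:1].mean(1).astype(int).tolist())
E
python3 prof.py closed
```

```text
198 [220, 213, 132, 40, 14, 14, 19, 21, 25, 22, 20, 25, 25, 23, 20, 15, 19, 22, 24, 25, 20, 19, 19, 25, 53, 96, 111, 108, 108, 105, 108, 107, 111, 106, 110, 108, 109, 107, 107, 106, 108, 109, 98, 66, 55, 67, 90, 99, 102, 96, 99, 98, 94, 97, 99, 92, 100, 95, 99, 95, 97, 97, 104, 110, 105, 110, 109, 109, 107, 109, 108, 109, 106, 111, 111, 109, 110, 110, 109, 109]
206 [213, 211, 137, 49, 19, 23, 22, 18, 9, 18, 22, 32, 22, 22, 14, 25, 26, 24, 24, 22, 13, 18, 13, 22, 59, 95, 103, 101, 99, 99, 99, 103, 103, 100, 101, 102, 101, 106, 102, 103, 103, 98, 83, 61, 49, 72, 93, 98, 102, 100, 93, 76, 69, 73, 68, 68, 69, 85, 94, 94, 98, 99, 102, 102, 106, 102, 100, 103, 103, 105, 99, 101, 102, 102, 98, 105, 101, 101, 100, 103]
212 [215, 208, 134, 48, 21, 16, 22, 17, 26, 21, 22, 19, 18, 18, 25, 17, 22, 24, 18, 27, 25, 19, 19, 19, 54, 97, 106, 101, 101, 99, 101, 100, 102, 99, 97, 100, 96, 99, 101, 104, 101, 95, 78, 60, 57, 73, 89, 102, 99, 97, 89, 76, 69, 70, 70, 64, 74, 86, 95, 97, 98, 99, 101, 98, 101, 100, 103, 96, 100, 97, 98, 101, 98, 99, 100, 100, 101, 101, 101, 96]
```

>>> send_rows(increments="0 0 0 0 0 0 60;0 0 0 0 0 0 60;0 0 0 0 0 0 60;0 0 0 0 0 0 60;0 0 0 0 0 0 60")

```text
t: 5.25
eef_pos: [0.527, 0.0992, 0.0333]
tool_rot: [-1.571, -0.0, 2.933]
contact_force: [-0.4, 0.7, 0.5]
opening: 0.0613
```

```bash
python3 f.py; python3 prof.py open1
```

```text
5.25 Fx_clamp -0.6 [-0.4  0.7  0.5] [527.   99.2  33.3] 61.3 d_x 1.2
198 [220, 216, 134, 45, 14, 18, 29, 27, 18, 22, 19, 23, 20, 26, 21, 22, 25, 27, 19, 22, 24, 13, 14, 15, 54, 98, 108, 106, 108, 106, 107, 109, 107, 106, 110, 107, 110, 109, 107, 104, 108, 109, 92, 65, 55, 64, 89, 99, 100, 97, 100, 95, 98, 96, 98, 94, 95, 95, 93, 98, 96, 97, 103, 105, 108, 106, 106, 110, 109, 110, 109, 111, 112, 109, 108, 108, 108, 107, 111, 109]
206 [213, 211, 138, 49, 17, 21, 27, 19, 22, 23, 24, 33, 21, 15, 21, 15, 20, 14, 24, 22, 18, 19, 16, 22, 56, 93, 99, 101, 101, 103, 102, 101, 101, 101, 100, 105, 100, 99, 105, 101, 101, 98, 85, 60, 57, 72, 95, 96, 100, 99, 100, 87, 75, 71, 69, 68, 69, 83, 94, 95, 99, 98, 100, 102, 100, 100, 103, 100, 102, 103, 104, 101, 105, 103, 104, 104, 98, 104, 100, 103]
212 [211, 208, 135, 50, 17, 21, 19, 26, 14, 19, 22, 25, 18, 22, 31, 18, 23, 24, 21, 16, 25, 25, 21, 26, 56, 92, 103, 100, 101, 97, 98, 101, 99, 103, 99, 98, 102, 101, 99, 101, 103, 96, 76, 57, 56, 74, 91, 100, 101, 99, 98, 87, 74, 72, 67, 69, 70, 87, 95, 97, 99, 101, 104, 98, 102, 99, 101, 102, 100, 96, 102, 101, 100, 97, 99, 99, 101, 99, 99, 102]
```

```bash
python3 - <<'E'
import cv2
f=cv2.imread("pics/open1.png")
cv2.imwrite("pics/open1c.png",cv2.resize(f[170:310,220:440],None,fx=3.6,fy=3.6,interpolation=cv2.INTER_CUBIC))
E
```

```text
(no output)
```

View pics/open1c.png

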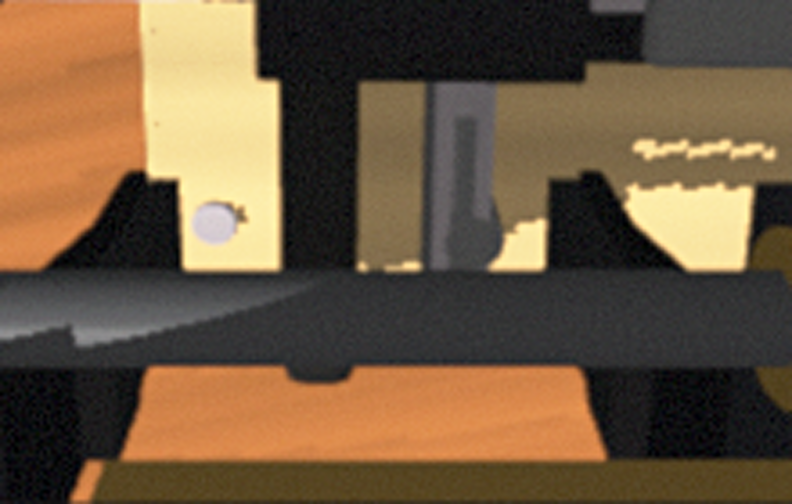

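```bash
python3 - <<'E'
from h import *
f=grab_frame("scene")[...,::-1];S=camera_params("scene")
s=sense();t=s["eef_pos"];x=np.array([-.208,-.978,0])
d=s["opening"]/2
for z in(0,.0187,.038,.0697):
    print(z,[np.round(proj(S,t+np.array([0,0,z])+k*d*x),1) for k in(-1,0,1)])
c=f[120:250,260:400]
cv2.imwrite("pics/sc2.png",cv2.resize(c,None,fx=4.5,fy=4.5,interpolation=cv2.INTER_CUBIC))
E
```

```text
0 [array([347.2, 176.4]), array([339.6, 181.9]), array([331.8, 187.5])]
0.0187 [array([347.5, 172.8]), array([339.8, 178.3]), array([331.9, 183.8])]
0.038 [array([347.9, 168.9]), array([340.1, 174.4]), array([332.1, 180. ])]
0.0697 [array([348.6, 162.3]), array([340.6, 167.8]), array([332.4, 173.5])]
```

View pics/sc2.png

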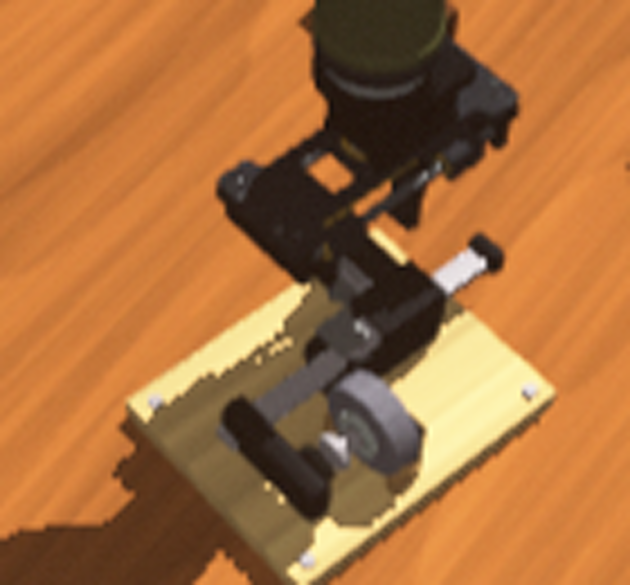

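>>> send_rows(increments="0 0 0 3 0 0 60;0 0 0 0 3 0 60;0 0 0 0 3 0 60;0 0 0 0 3 0 60;0 0 0 0 3 0 60;0 0 0 0 0 0 60")

```text
t: 5.95
eef_pos: [0.5236, 0.0997, 0.0207]
tool_rot: [-1.57, -0.001, 2.933]
contact_force: [-0.0, 0.0, -0.2]
opening: 0.0664
```

>>> send_rows(increments="0 0 0 0 0 0 90;0 0 0 0 0 0 110;0 0 0 0 0 0 125;0 0 0 0 0 0 135;0 0 0 0 0 0 135;0 0 0 0 0 0 135")

```text
t: 6.55
eef_pos: [0.5238, 0.0975, 0.0213]
tool_rot: [-1.568, -0.0, 2.932]
contact_force: [-1.6, -5.6, 3.0]
opening: 0.0415
```

```bash
python3 f.py; python3 prof.py c2
```

```text
6.55 Fx_clamp 5.8 [-1.6 -5.6  3. ] [523.8  97.5  21.3] 41.5 d_x 3.6
198 [25, 19, 22, 19, 21, 16, 22, 24, 21, 19, 23, 22, 29, 16, 19, 31, 24, 19, 17, 14, 32, 78, 104, 108, 106, 105, 106, 106, 102, 107, 104, 106, 108, 106, 107, 105, 110, 106, 75, 57, 68, 93, 99, 98, 100, 97, 96, 96, 98, 96, 96, 93, 95, 97, 93, 97, 95, 96, 101, 105, 106, 108, 105, 105, 111, 106, 105, 108, 107, 106, 107, 107, 107, 106, 102, 107, 109, 107, 107, 108]
206 [22, 15, 21, 21, 20, 26, 28, 27, 17, 15, 21, 30, 23, 22, 20, 23, 25, 17, 23, 16, 40, 80, 97, 104, 106, 102, 106, 102, 100, 102, 105, 103, 103, 104, 103, 100, 101, 100, 69, 57, 67, 89, 95, 102, 98, 98, 83, 70, 69, 69, 72, 76, 77, 87, 92, 96, 96, 98, 103, 101, 104, 101, 101, 102, 103, 100, 102, 103, 102, 104, 102, 102, 100, 104, 104, 104, 103, 105, 102, 103]
212 [22, 24, 27, 17, 18, 17, 17, 20, 17, 27, 23, 24, 18, 21, 28, 24, 23, 17, 24, 15, 38, 78, 99, 100, 102, 99, 99, 99, 97, 97, 99, 97, 101, 96, 98, 100, 102, 90, 64, 55, 75, 92, 95, 100, 99, 96, 76, 67, 70, 80, 84, 85, 83, 94, 99, 92, 94, 100, 100, 101, 98, 97, 101, 96, 98, 98, 99, 99, 98, 100, 100, 97, 94, 97, 99, 95, 101, 96, 99, 98]
```

The trigger did not move with the tips lower than the text implies. Images and force show the fingers really end about 38 mm above the nominal TCP, so I'll open and go deeper while watching the force.

>>> send_rows(increments="0 0 0 0 0 0 60;0 0 0 0 0 0 60;0 0 0 0 0 0 60;0 0 0 0 3 0 60;0 0 0 0 3 0 60;0 0 0 0 3 0 60;0 0 0 0 3 0 60;0 0 0 0 0 0 60")

```text
t: 7.4
eef_pos: [0.5236, 0.0999, 0.0087]
tool_rot: [-1.571, -0.001, 2.934]
contact_force: [0.1, -0.0, 0.7]
opening: 0.0661
```

>>> send_rows(increments="0 0 0 0 2 0 60;0 0 0 0 2 0 60;0 0 0 0 2 0 60;0 0 0 0 2 0 60;0 0 0 0 0 0 60")

```text
t: 7.9
eef_pos: [0.5239, 0.0997, 0.001]
tool_rot: [-1.571, -0.001, 2.933]
contact_force: [0.9, 0.1, 0.1]
opening: 0.0665
```

```bash
python3 f.py
```

```text
7.9 Fx_clamp -0.3 [0.9 0.1 0.1] [523.9  99.7   1. ] 66.5 d_x 1.4
```

>>> send_rows(increments="0 0 0 0 0 0 90;0 0 0 0 0 0 110;0 0 0 0 0 0 125;0 0 0 0 0 0 135;0 0 0 0 0 0 145;0 0 0 0 0 0 155;0 0 0 0 0 0 163;0 0 0 0 0 0 170;0 0 0 0 0 0 170;0 0 0 0 0 0 170", squeeze=14)

```text
t: 8.9
eef_pos: [0.5244, 0.1001, 0.0013]
tool_rot: [-1.571, 0.001, 2.934]
contact_force: [0.3, -1.1, -0.2]
opening: 0.0298
```

```bash
python3 f.py
```

```text
8.9 Fx_clamp 1.0 [ 0.3 -1.1 -0.2] [524.4 100.1   1.3] 29.8 d_x 0.9
```

```bash
cat > jaw.py <<'E'
from h import *
import sys
from scipy.ndimage import map_coordinates
T=camera_params("top");I=cv2.cvtColor(grab_frame("top"),cv2.COLOR_RGB2GRAY).astype(float);I0=cv2.cvtColor(cv2.imread("pics/top0.png"),cv2.COLOR_BGR2GRAY).astype(float)
ex=np.array([-.2095,-.9778,0]);ey=np.array([.9778,-.2095,0]);tab=np.array([.5589,.0341,0])
s=np.arange(35,110,1.)
for n,J in(("start",I0),("now",I)):
    P=0
    for y in (-5,0,5,25,30) if 0 else (24,28,32):
        uv=np.array([proj(T,tab+ex*k/1e3+ey*y/1e3+[0,0,.071]) for k in s]);P=P+map_coordinates(J,[uv[:,1],uv[:,0]],order=1)/3
    m=P<70; print(n,"dark span rel tab",s[m][:1],s[m][-1:],"darkness centroid",np.round((s*np.clip(70-P,0,None)).sum()/np.clip(70-P,1e-9,None).sum(),1), P[::3].astype(int))
s=sense();x=np.array([-.21,-.978,0]);print(round(s["t"],2),"Fx",round(s["contact_force"]@x,1),"open",round(s["opening"]*1e3,1),np.round(s["eef_pos"]*1e3,1))
E
python3 jaw.py
```

```text
start dark span rel tab [80.] [94.] darkness centroid 87.0 [ 80  87  92  91  92  92  92  92  95  99 119 156 184 182 134  66  37  36
  36  45  70  89  94  94  93]
now dark span rel tab [71.] [85.] darkness centroid 78.0 [ 86  96 100  99  99  99  99 101 103 108 117 101  60  42  40  37  45  74
  97 102 101 100 101 102 100]
8.95 Fx 1.5 open 29.6 [524.4 100.2   1.3]
```

>>> send_rows(increments="0 0 0 0 0 0 80;0 0 0 0 0 0 80;0 0 0 0 0 0 80;0 0 0 0 0 0 80;0 0 0 0 0 0 110;0 0 0 0 0 0 130;0 0 0 0 0 0 145;0 0 0 0 0 0 155;0 0 0 0 0 0 165;0 0 0 0 0 0 172;0 0 0 0 0 0 172;0 0 0 0 0 0 172")

```text
t: 10.15
eef_pos: [0.5239, 0.0999, 0.0011]
tool_rot: [-1.571, -0.0, 2.934]
contact_force: [-0.7, -2.2, -0.5]
opening: 0.0302
```

```bash
python3 jaw.py
```

```text
start dark span rel tab [80.] [94.] darkness centroid 87.0 [ 80  87  92  91  92  92  92  92  95  99 119 156 184 182 134  66  37  36
  36  45  70  89  94  94  93]
now dark span rel tab [64.] [80.] darkness centroid 72.4 [ 87  97 101 100 101  99  99 101 103  89  59  44  38  38  42  64  92 102
 102 100 101 101 100 100 103]
10.2 Fx 1.7 open 30.2 [523.9  99.9   1.1]
```

>>> send_rows(increments="0 0 0 0 0 0 80;0 0 0 0 0 0 80;0 0 0 0 0 0 80;0 0 0 0 0 0 80;0 0 0 0 0 0 110;0 0 0 0 0 0 130;0 0 0 0 0 0 140;0 0 0 0 0 0 148;0 0 0 0 0 0 155;0 0 0 0 0 0 162;0 0 0 0 0 0 170;0 0 0 0 0 0 172")

```text
t: 11.4
eef_pos: [0.5246, 0.0996, 0.0014]
tool_rot: [-1.571, 0.001, 2.933]
contact_force: [0.9, -2.6, -0.3]
opening: 0.0302
```

>>> send_rows(increments="0 0 0 0 0 0 172;0 0 0 0 0 0 172;0 0 0 0 0 0 172")

```text
t: 11.7
eef_pos: [0.5246, 0.0997, 0.0014]
tool_rot: [-1.571, 0.001, 2.933]
contact_force: [2.3, -2.9, -0.3]
opening: 0.0303
```

```bash
python3 jaw.py
```

```text
start dark span rel tab [80.] [94.] darkness centroid 87.0 [ 80  87  92  91  92  92  92  92  95  99 119 156 184 182 134  66  37  36
  36  45  70  89  94  94  93]
now dark span rel tab [58.] [74.] darkness centroid 66.5 [ 88  98 102 100 100 101 100  84  59  43  41  41  40  61  89 101 101 100
 100 102 100  99 117 167 202]
11.75 Fx 2.0 open 29.9 [524.5  99.8   1.4]
```

>>> send_rows(increments="0 0 0 0 0 0 80;0 0 0 0 0 0 80;0 0 0 0 0 0 80;0 0 0 0 0 0 80;0 0 0 0 0 0 110;0 0 0 0 0 0 130;0 0 0 0 0 0 140;0 0 0 0 0 0 148;0 0 0 0 0 0 155;0 0 0 0 0 0 162;0 0 0 0 0 0 170;0 0 0 0 0 0 172")

```text
t: 12.95
eef_pos: [0.5234, 0.0999, 0.0009]
tool_rot: [-1.57, -0.001, 2.933]
contact_force: [-1.1, -2.1, -1.2]
opening: 0.0303
```

>>> send_rows(increments="0 0 0 0 0 0 172;0 0 0 0 0 0 172")

```text
t: 13.15
eef_pos: [0.5234, 0.1, 0.0009]
tool_rot: [-1.57, -0.001, 2.934]
contact_force: [-2.8, -2.0, -1.3]
opening: 0.0299
```

```bash
python3 jaw.py; python3 prof.py s4 >/dev/null
```

```text
start dark span rel tab [80.] [94.] darkness centroid 87.0 [ 80  87  92  91  92  92  92  92  95  99 119 156 184 182 134  66  37  36
  36  45  70  89  94  94  93]
now dark span rel tab [52.] [68.] darkness centroid 60.7 [ 87  95 101 101  99  85  59  44  43  41  38  59  89 101 101 100 100 100
 102  99 103 143 192 208 207]
13.2 Fx 2.4 open 30.1 [523.4  99.9   0.9]
```

```bash
python3 - <<'E'
import cv2
f=cv2.imread("pics/s4.png")
cv2.imwrite("pics/s4c.png",cv2.resize(f[0:190,380:640],None,fx=3,fy=3,interpolation=cv2.INTER_CUBIC))
E
```

```text
(no output)
```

View pics/s4c.png

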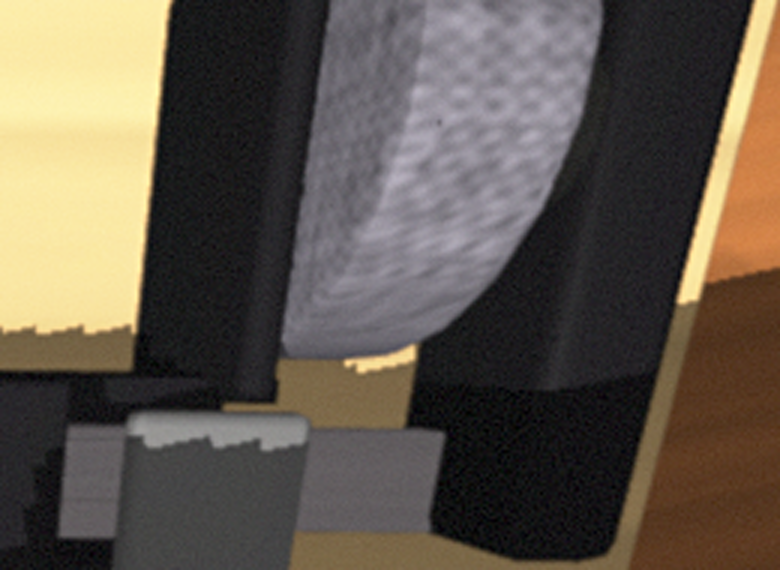

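>>> send_rows(increments="0 0 0 0 0 0 80;0 0 0 0 0 0 80;0 0 0 0 0 0 80;0 0 0 0 0 0 80;0 0 0 0 0 0 110;0 0 0 0 0 0 128;0 0 0 0 0 0 136;0 0 0 0 0 0 142;0 0 0 0 0 0 148;0 0 0 0 0 0 154;0 0 0 0 0 0 160;0 0 0 0 0 0 166")

```text
t: 14.45
eef_pos: [0.5245, 0.0972, 0.0016]
tool_rot: [-1.568, 0.001, 2.932]
contact_force: [-0.9, -5.7, 3.6]
opening: 0.035
```

```bash
python3 jaw.py|tail -n 4
```

```text
36  45  70  89  94  94  93]
now dark span rel tab [51.] [67.] darkness centroid 59.2 [ 87  98 100 100  95  73  48  41  40  38  44  74  96 102 101 100 101 100
 101 100 116 169 204 207 206]
14.5 Fx 5.9 open 34.5 [524.5  97.2   1.7]
```

>>> send_rows(increments="0 0 0 0 0 0 166;0 0 0 0 0 0 166;0 0 0 0 0 0 166;0 0 0 0 0 0 166")

```text
t: 14.9
eef_pos: [0.5246, 0.0973, 0.0016]
tool_rot: [-1.568, 0.001, 2.932]
contact_force: [-0.7, -6.7, 3.7]
opening: 0.0346
```

```bash
python3 jaw.py|tail -n 3
```

```text
now dark span rel tab [51.] [67.] darkness centroid 59.4 [ 86  97 101 100  95  72  50  42  42  39  44  73  97 101 101 100 101 101
 100  98 116 169 203 208 206]
14.95 Fx 6.4 open 34.6 [524.5  97.2   1.7]
```

>>> send_rows(increments="0 0 0 0 0 0 166;0 0 0 0 0 0 166;0 0 0 0 0 0 166;0 0 0 0 0 0 166", squeeze=15)

```text
t: 15.35
eef_pos: [0.5246, 0.0974, 0.0017]
tool_rot: [-1.568, 0.001, 2.932]
contact_force: [-0.9, -5.2, 2.5]
opening: 0.0346
```

```bash
python3 jaw.py|tail -n 3
```

```text
now dark span rel tab [51.] [67.] darkness centroid 59.0 [ 87  97 100 100  94  72  46  40  40  38  47  76  98 102 100 101 100 100
  99 100 125 179 207 207 207]
15.4 Fx 5.4 open 34.6 [524.6  97.4   1.7]
```

>>> send_rows(increments="0 0 0 0 0 0 80;0 0 0 0 0 0 60;0 0 0 0 0 0 40;0 0 0 0 0 0 40;0 0 0 0 0 0 40;0 0 0 0 -25 0 40;0 0 0 0 -45 0 40;0 0 0 0 -45 0 40;0 0 0 0 -45 0 40;0 0 0 0 -25 0 120;0 0 0 0 0 0 255;0 0 0 0 0 0 255")

```text
t: 16.6
eef_pos: [0.5241, 0.1004, 0.1863]
tool_rot: [-1.571, 0.001, 2.934]
contact_force: [0.0, 0.1, -0.9]
opening: 0.0568
```

```bash
python3 jaw.py|tail -n 3; python3 - <<'E'
from h import *
import pickle
p=camera_params("wrist");f=grab_frame("wrist")[...,::-1];pickle.dump(p,open("w3.pkl","wb"));cv2.imwrite("pics/w3.png",f)
# expected pixel of bush area: clamp y=55, z=54, x between wheel & jaw
ex=np.array([-.2095,-.9778,0]);ey=np.array([.9778,-.2095,0]);tab=np.array([.5589,.0341,0])
print([np.round(proj(p,tab+ex*k+ey*.055+[0,0,.054])) for k in(0,.03,.06,.09)])
E
```

```text
now dark span rel tab [54.] [70.] darkness centroid 62.0 [ 84  98 102 101 100  95  72  42  35  32  30  43  74  97 102 101 101 102
 102 101  98 113 161 199 207]
16.65 Fx 0.2 open 53.0 [523.4 100.1 185.2]
[array([374.,  83.]), array([401.,  83.]), array([429.,  83.]), array([457.,  83.])]
```

```bash
cat > bush.py <<'E'
from h import *
import pickle,sys
from scipy.ndimage import map_coordinates
ex=np.array([-.2095,-.9778,0]);ey=np.array([.9778,-.2095,0]);tab=np.array([.5589,.0341,0])
for n in sys.argv[1:]:
    p=pickle.load(open(n+".pkl","rb"));J=cv2.cvtColor(cv2.imread(f"pics/{n}.png"),cv2.COLOR_BGR2GRAY).astype(float)
    for y,z in((55,.064),):
        s=np.arange(10,92,2);uv=np.array([proj(p,tab+ex*k/1e3+ey*y/1e3+[0,0,z]) for k in s]);print(n,[(int(a),int(b)) for a,b in zip(s,map_coordinates(J,[uv[:,1],uv[:,0]],order=1))])
E
python3 bush.py w1 w3
```

```text
w1 [(10, 38), (12, 64), (14, 116), (16, 119), (18, 159), (20, 161), (22, 160), (24, 161), (26, 157), (28, 157), (30, 164), (32, 164), (34, 161), (36, 163), (38, 153), (40, 113), (42, 103), (44, 102), (46, 99), (48, 155), (50, 219), (52, 194), (54, 206), (56, 217), (58, 210), (60, 107), (62, 19), (64, 31), (66, 32), (68, 39), (70, 46), (72, 44), (74, 45), (76, 32), (78, 28), (80, 41), (82, 42), (84, 43), (86, 41), (88, 36), (90, 37)]
w3 [(10, 34), (12, 66), (14, 113), (16, 118), (18, 159), (20, 162), (22, 161), (24, 167), (26, 158), (28, 160), (30, 164), (32, 166), (34, 160), (36, 160), (38, 151), (40, 115), (42, 98), (44, 80), (46, 31), (48, 43), (50, 41), (52, 42), (54, 24), (56, 38), (58, 43), (60, 43), (62, 41), (64, 38), (66, 38), (68, 34), (70, 30), (72, 101), (74, 112), (76, 113), (78, 112), (80, 134), (82, 228), (84, 227), (86, 227), (88, 227), (90, 226)]
```

>>> send_rows(increments="0 0 0 -16 0 19 255;0 0 0 -16 0 19 255;0 0 0 -16 0 19 255;0 0 0 0 40 0 255;0 0 0 0 40 0 255;0 0 0 0 30 0 255;0 0 0 0 16 0 255;0 0 0 0 6 0 255;0 0 0 0 4 0 255;0 0 0 0 4 0 255;0 0 0 0 0 0 255")

```text
t: 17.8
eef_pos: [0.56, 0.0342, 0.0471]
tool_rot: [-1.571, 0.001, 2.933]
contact_force: [-0.6, 0.1, 0.2]
opening: 0.0007
```

>>> send_rows(increments="0 0 0 0 3 0 255;0 0 0 0 3 0 255;0 0 0 0 2 0 255;0 0 0 0 0 0 255")

```text
t: 18.2
eef_pos: [0.5595, 0.0341, 0.0388]
tool_rot: [-1.571, 0.0, 2.933]
contact_force: [-0.9, -0.4, 3.3]
opening: 0.0007
```

>>> send_rows(increments="0 0 0 0 2 0 255;0 0 0 0 2 0 255;0 0 0 0 0 0 255")

```text
t: 18.5
eef_pos: [0.5596, 0.0341, 0.0349]
tool_rot: [-1.571, 0.001, 2.933]
contact_force: [-1.3, -0.5, 6.0]
opening: 0.0002
```

>>> send_rows(increments="0 0 0 0 2 0 255;0 0 0 0 1.5 0 255;0 0 0 0 0 0 255;0 0 0 0 0 0 255;0 0 0 0 0 0 255;0 0 0 0 0 0 255;0 0 0 0 0 0 255;0 0 0 0 0 0 255;0 0 0 0 0 0 255;0 0 0 0 0 0 255;0 0 0 0 0 0 255;0 0 0 0 0 0 255")

```text
t: 19.7
eef_pos: [0.5596, 0.034, 0.0332]
tool_rot: [-1.57, 0.001, 2.933]
contact_force: [-5.9, -0.8, 16.3]
opening: 0.0006
```

```bash
python3 jaw.py
```

```text
start dark span rel tab [80.] [94.] darkness centroid 87.0 [ 80  87  92  91  92  92  92  92  95  99 119 156 184 182 134  66  37  36
  36  45  70  89  94  94  93]
now dark span rel tab [35.] [105.] darkness centroid 78.3 [62 58 54 51 51 53 56 67 85 79 53 36 34 33 36 34 34 35 37 33 31 25 23 48
 82]
19.75 Fx 1.9 open 0.6 [559.6  34.   33.2]
```

>>> send_rows(increments="0 0 0 0 -10 0 255;0 0 0 0 -30 0 255;0 0 0 0 -40 0 255;0 0 0 0 -40 0 255;0 0 0 0 -32 0 200;0 0 0 14 0 -17 100;0 0 0 15 0 -17 0;0 0 0 14 0 -17 0;0 0 0 0 0 0 0;0 0 0 0 0 0 0;0 0 0 0 0 0 0")

```text
t: 20.85
eef_pos: [0.5282, 0.0915, 0.1827]
tool_rot: [-1.57, 0.0, 2.932]
contact_force: [0.1, -0.3, 0.2]
opening: 0.0483
```

```bash
python3 jaw.py; python3 - <<'E'
from h import *
import pickle
p=camera_params("wrist");f=grab_frame("wrist")[...,::-1];pickle.dump(p,open("w4.pkl","wb"));cv2.imwrite("pics/w4.png",f)
cv2.imwrite("pics/w4c.png",cv2.resize(f[40:215,235:485],None,fx=3.2,fy=3.2,interpolation=cv2.INTER_CUBIC))
E
python3 bush.py w1 w4
```

```text
start dark span rel tab [80.] [94.] darkness centroid 87.0 [ 80  87  92  91  92  92  92  92  95  99 119 156 184 182 134  66  37  36
  36  45  70  89  94  94  93]
now dark span rel tab [35.] [105.] darkness centroid 95.8 [ 56  86 100 101 101 101  99 100 100 101 101 100 101 101 105 109 113 107
  77  41  32  30  30  47  81]
20.9 Fx -0.6 open 52.5 [528.2  91.5 182.6]
w1 [(10, 38), (12, 64), (14, 116), (16, 119), (18, 159), (20, 161), (22, 160), (24, 161), (26, 157), (28, 157), (30, 164), (32, 164), (34, 161), (36, 163), (38, 153), (40, 113), (42, 103), (44, 102), (46, 99), (48, 155), (50, 219), (52, 194), (54, 206), (56, 217), (58, 210), (60, 107), (62, 19), (64, 31), (66, 32), (68, 39), (70, 46), (72, 44), (74, 45), (76, 32), (78, 28), (80, 41), (82, 42), (84, 43), (86, 41), (88, 36), (90, 37)]
w4 [(10, 38), (12, 69), (14, 114), (16, 123), (18, 160), (20, 159), (22, 159), (24, 160), (26, 158), (28, 155), (30, 167), (32, 162), (34, 163), (36, 162), (38, 150), (40, 109), (42, 101), (44, 104), (46, 117), (48, 113), (50, 117), (52, 116), (54, 117), (56, 117), (58, 113), (60, 137), (62, 230), (64, 231), (66, 231), (68, 233), (70, 193), (72, 38), (74, 31), (76, 33), (78, 31), (80, 40), (82, 45), (84, 45), (86, 43), (88, 34), (90, 28)]
```

View pics/w4c.png

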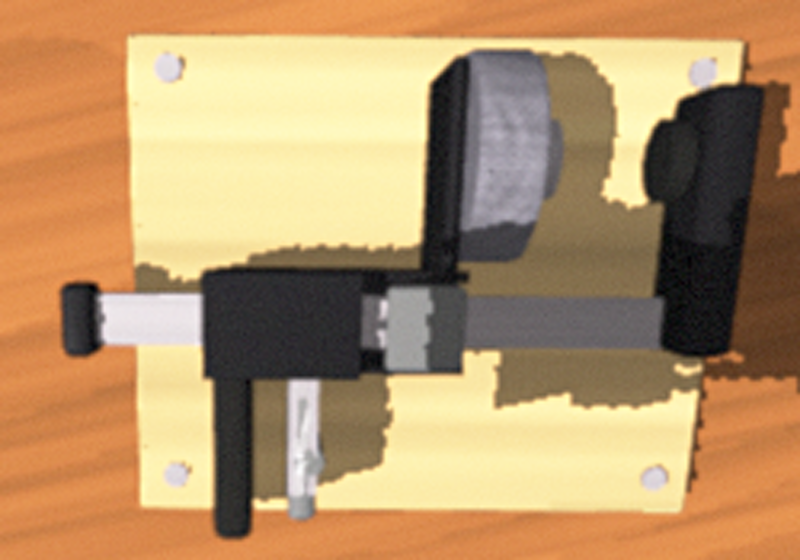

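```bash
python3 - <<'E'
from h import *
import pickle
w=lambda u,v:(235+(u-1)/3.2,40+(v-1)/3.2)
ex=np.array([-.2095,-.9778,0]);tab=np.array([.5589,.0341,0])
for n,pts in {"w1":{"capL":(37,317,.06),"capR":(76,317,.06),"hL":(212,320,.071),"hR":(470,340,.071),"tab":(433,328,.076),"jawOutR":(733,90,.071),"jawInBot":(636,350,.071)},"w4":{"capL":(62,320,.06),"capR":(101,320,.06),"hL":(203,320,.071),"hR":(463,340,.071),"tab":(425,328,.076),"jawOutR":(763,90,.071),"jawInBot":(662,350,.071)}}.items():
    p=pickle.load(open(n+".pkl","rb"))
    print(n,{k:round(float((atz(p,w(u,v),z)-tab)@ex*1e3),1) for k,(u,v,z) in pts.items()})
print(sense()["t"])
E
```

```text
w1 {'capL': -135.1, 'capR': -121.6, 'hL': -73.6, 'hR': 13.6, 'tab': 0.0, 'jawOutR': 91.9, 'jawInBot': 70.1}
w4 {'capL': -123.3, 'capR': -109.8, 'hL': -73.7, 'hR': 13.5, 'tab': -0.2, 'jawOutR': 103.5, 'jawInBot': 80.8}
20.95
```

```bash
python3 -c "
from workcell import *
print(sense()['joint_vel'].round(3),sense()['contact_force'].round(1));print(close_job())"
```

```text
[-0.001  0.001 -0.006 -0.    -0.003 -0.001 -0.002] [-0.  -1.  -0.4]
the job is handed in; nothing more can be done
None
```

I pressed the bush in, sprang the jaw fully open, and handed the job in at about 21 s. No verdict is reported, so "home" rests on feel and one rough image check.

**Pressing:** four full trigger strokes at 14 N each moved the jaw about 6 mm (the first read 9 mm). The fifth stalled after about 5 to 6 mm at 14 N. I raised the squeeze once to 15 N, nothing moved further, and I let go.

**Release:** I pressed the tab to its stop at about 16 N, held it for about 1 s, then backed away.

**Last checks:**
- **Bush:** in the last wrist picture only a flange-thick edge (about 5 mm) stands out of the wheel, and the bush had moved in about 17 mm. I could not measure the 1 mm gap directly.
- **Jaw:** its outer face reads about 144 mm from the clamp's origin, which is what fully open should give.
- **Trigger and tab:** the trigger looks to be at rest and the tab looks up; I judged both by eye and did not measure them.
- **Robot:** it was clear of everything, with contact force about 1 N or less.

**What disagreed with the task text:**
- **Finger length:** the real fingertips end about 36 to 38 mm above the reported TCP. My first squeeze therefore passed over the trigger without touching it, and I had to go lower for the strokes and the tab press.
- **Starting jaw position:** it measured about 11 mm closed, not 0 or 6 mm.
- **Pull at the stall:** the wrist felt a net side load of about 6 N, so the true pull on the trigger may have differed from the set 15 N by a few newtons.

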